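Build a kiln setting: posts, shelf, jar and lid

TASK

Build up the kiln setting on the hearth slab, in this order: stand the two tall square posts upright on the slab's two dark squares, lay the narrow kiln shelf flat and centred across them, lined up with the slab, then stand the clay jar in the middle of the shelf, and last put the lid on the jar so that it is seated all round. The ware is brittle, so set it down softly rather than dropping or pressing it; leave the short round post, the glaze pot and the white bowl where they are, and let go of everything at the end.

Things in the scene. Friction and masses are not known exactly. Their poses are not given: they have to be found in the camera images.
- hearth: hearth slab, buff fireclay, 230 x 100 x 15 mm, flat and fixed, the larger of the two slabs, with two dark 44 mm squares. Origin at the centre of its underside; x along its length, y along its width, z up. The squares are centred on its top (z = 15 mm) at x = +70 and -70 mm, y = 0. Place and yaw change from start to start.
- post_a: one of two identical tall square kiln posts, buff, 40 x 40 mm and 60 mm high, standing on the table. Origin at the centre of its underside, z up its height, x and y square to its faces. About 190 g. Either post may go to either dark square.
- post_b: the other tall square kiln post, the same as post_a: 40 x 40 x 60 mm, origin at the centre of its underside, z up.
- batt: narrow kiln shelf, plain buff plank 200 x 62 x 16 mm, about 380 g, lying flat on the table. Origin at the centre of its underside, x along its 200 mm length, y along its 62 mm width, z up. Laid on the posts its underside is 60 mm above the slab's top. Either end may point either way.
- jar: terracotta clay jar, round, open at the top, 58 mm outside diameter, 60 mm high, straight wall 5 mm thick (mouth 48 mm), about 160 g, standing upright. Origin at the centre of its underside, z up.
- lid: terracotta jar lid, right way up on the table, 42 mm high, about 60 g. From below: spigot 40 mm diameter (32 at its foot), 8 mm high, enters the jar's mouth with 4 mm play all round; flange 58 mm diameter, 6 mm thick, rests on the rim; upright round knob 18 mm diameter, 28 mm high. Origin at the centre of the spigot's underside, z up; seated, 52 mm above the jar's underside.
- post_short: short round kiln post with a hole through it, buff, 44 mm diameter, 30 mm high, standing on the table; not needed, leave it. Origin at the centre of its underside.
- glaze_pot: closed glaze pot with white cap, 60 mm diameter, 75 mm high; not needed, leave it. Origin at the centre of its underside.
- bowl: small white bowl, 74 mm across the rim, 35 mm high; not needed, leave it. Origin at the centre of its underside.
Things that resemble listed ones, but are neither listed nor needed, are in the scene too. Leave any green or yellow look-alike of the post_a alone.

How it is judged:
By the outcome, as a careful person would: the job done as asked, in the order asked, and still so for the second after the job is handed in, with the robot touching nothing.
It also fails if it takes over 128 s, if anything falls off the work surface, if the arm or the gripper's body presses on something with over 40 N, if the wrist force passes 120 N, or if a joint passes its speed limit or range.

ROBOT

A 6-joint arm with a two-finger parallel gripper is mounted at the origin on the work surface. World frame = base frame: x ahead of the robot, y to its left, z up, the work surface at z = 0. Lengths are in m, angles in rad, forces in N, time in s.
With the tool pointing down it reaches from about 0.275 to 0.85 m from the base axis. Payload 19 kg.
Tool frame: the origin (TCP) lies midway between the tips of the shut fingers; the grasp point (between the pads) lies 19 mm behind it; z points along the fingers, y is the line along which they close (so a half turn about z gives the same grasp; the last joint's range is limited). The gripper opens to 85 mm and grips with 20 to 120 N. Pads are 22 mm wide; open, the fingers measure 114 mm over their backs; the gripper's body (76 mm by 85 mm) begins 54 mm behind the grasp point. The pads swing forward as they close: fully open they stand 13 mm farther back than shut.
Start: joints at [-1.24, 0.15, 1.437, -0, 1.554, -0.134], TCP at [0.258, -0.514, 0.231] pointing down, gripper open.
Joint ranges: [-2.8, 2.8], [-0.68, 2.1], [0.12, 2.68], [-1.39, 4.53], [0.16, 2.79], [-2.81, 2.81]. Speed limits (rad/s): [1.89, 1.89, 2.22, 3.01, 3.01, 3.01].

INTERFACE

Orientations are given as a unit quaternion [x, y, z, w].
In Python, from plant import env, get_image, calibration, job, finder gives the robot as it stands.
- The arm moves only by the tool apply_moves, never from a script. Its argument "rows" is a list that holds one entry, the list of rows, each a list of 7 numbers: the shift along the tool's x, y, z each as a share of 0.2 m, from -1 to 1, then the turn, a rotation vector about the tool's x, y, z each as a share of 60 degrees, from -1 to 1, then the closure, from 0 (fully open) to 1 (shut). A call has 1 to 8 rows; each row is the pose to reach, as a shift and turn from the pose commanded when the call began, along the tool's axes at that moment; what a row does not reach only later rows make up. A row lasts 1/8 s, in which the tool goes at most 62.5 mm and 10.7 degrees, less where a joint would pass 70% of its speed; a pose out of reach is approached as far as the arm can. A call with a number of a shift or a turn outside -1 to 1 is refused whole. A call with a gripper value outside its range is refused whole. The fingers move at their own pace and stop on an object; "force" is the grip in N (left out, the last holds). Time passes only in rows, so rows that repeat a pose let the fingers close. It gives the time, the measured TCP pose, the force, the opening and the grip force at its end, in the units of the state.
- env.state(): the state, without advancing time (a new reading comes with each control period).
- get_image(name): name is "side" or "top"; returns the picture (384x512x3 uint8, red, green, blue); there is no depth.
- calibration(name): a dict with "K" (3x3 intrinsics, pixels), "T" (4x4, takes a point from camera to world coordinates). Camera axes: x right, y up, looking along -z (the intrinsics and any distortion apply to the point x, -y, -z); pixel columns grow to the right and rows downward; lengths in m; the calibration is good to about 2 mm. A picture is of the moment at which its call begins. calibration takes no time and is no camera call.
- job.finish_job(): hands the job in; it is judged then, once.
Trained networks look in the newest picture that a camera, given by its name, has taken for a name from the list of things; names that differ only in an ending like _2 or _b are one class to them, and where a whole thing is asked for, a point or a joint stands for the part that bears it (a point fixed in the world has none). Each returns a list of dicts, best first, with "conf" (0 to 1); they miss things now and then, are a little off and sometimes report something else, mostly with a low value. They report only what shows in the picture. A call takes as long as a camera call. They do not tell look-alikes from the thing itself.
- finder.outline_of(target, camera): "mask" (384x512 bool, what is visible of it) and "extent" ([left, top, right, bottom] in pixels, round what is visible of it).
The state is a dict: "time_s": time; "joint_positions": joint angles; "joint_velocities": joint speeds; "effort": joint torques, N m; "position": TCP position; "eef_rot": TCP orientation; "force": force on the tool from outside, world axes, zero at the start; "wrist_torque": the same for the moment, N m; "grip_width": finger opening in m; "grip_force": force on a finger pad.
Only numpy, scipy, OpenCV 4.12 (cv2) and the standard library are available. Lean on these libraries where they do the work, as an engineer would, in place of code of your own. Each camera call takes 0.05 s, during which the arm holds its last target. There are 200 camera calls.

## Working session

There is one attempt and no reset: what is moved stays moved. The work goes in short steps, Python scripts to look and compute and a tool call to move; the robot and the scene stay as the last step left them, time stands still between calls to the robot, and variables do not carry over. Pictures are saved under pics/ and viewed, at most 14 in all, crops included, and the job is handed in when it is done.

Besides the shell and the picture viewer there is one more tool, called after ">>>" as name([rows], argument=value, ...), one row to a line, values as JSON. apply_moves: Moves the arm, as the interface text tells. Its arguments: {"type":"object","properties":{"rows":{"type":"array","items":{"type":"array","items":{"type":"array","items":{"type":"number"}}}},"force":{"type":"number"}},"required":["rows"]}

```bash
mkdir -p pics; ls; python3 - <<'E'
from plant import env,get_image,calibration,job,finder
import cv2,numpy as np
for n in("side","top"):
    im=get_image(n); cv2.imwrite(f"pics/{n}0.png",im[:,:,::-1]); c=calibration(n); print(n,np.round(c["K"],1).tolist(),np.round(c["T"],3).tolist(),[k for k in c])
s=env.state(); print({k:np.round(v,3).tolist() for k,v in s.items()})
E
```

```text
pics
side [[417.9, 0.0, 251.6], [0.0, 417.9, 197.1], [0.0, 0.0, 1.0]] [[-0.89, 0.303, -0.342, 0.163], [-0.457, -0.61, 0.647, 0.741], [-0.013, 0.732, 0.681, 0.752], [0.0, 0.0, 0.0, 1.0]] ['K', 'T']
top [[425.4, 0.0, 259.3], [0.0, 425.4, 192.0], [0.0, 0.0, 1.0]] [[0.007, 0.995, -0.098, 0.421], [-1.0, 0.007, 0.004, 0.054], [0.004, 0.098, 0.995, 1.116], [0.0, 0.0, 0.0, 1.0]] ['K', 'T']
{'time_s': 0.1, 'joint_positions': [-1.24, 0.151, 1.438, 0.0, 1.554, -0.134], 'joint_velocities': [-0.002, -0.001, -0.002, -0.001, 0.002, -0.001], 'effort': [0.004, -71.438, -57.18, -0.0, 0.007, 0.0], 'position': [0.258, -0.514, 0.231], 'eef_rot': [0.973, 0.23, -0.0, -0.001], 'force': [-0.843, 0.036, -0.036], 'wrist_torque': [-0.021, -0.023, 0.025], 'grip_force': 0.0, 'grip_width': 0.085}
```

View pics/top0.png

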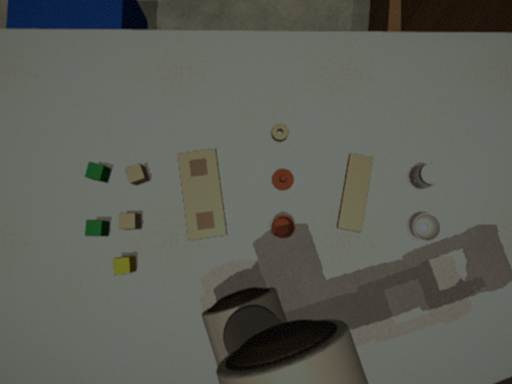

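View pics/side0.png

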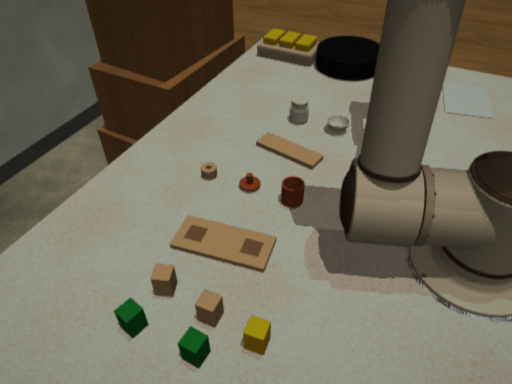

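The top view shows the buff posts at (137,174) and (130,221), the slab at (202,195), the lid at (283,179), the jar at (283,227) and the shelf at (355,192). In the side view all of them are visible. The green and yellow cubes are look-alikes.

```bash
cat > h.py <<'E'
from plant import env,get_image,calibration,job,finder
import cv2,numpy as np
from scipy.optimize import minimize
from scipy.spatial.transform import Rotation as R
C={n:calibration(n) for n in("side","top")}
def proj(n,P):
    T=C[n]["T"];K=C[n]["K"];p=(np.asarray(P)-T[:3,3])@T[:3,:3]
    p=p*[1,-1,-1];q=p@K.T;return q[:,:2]/q[:,2:]
def ray(n,u,z):
    T=C[n]["T"];K=C[n]["K"];d=np.linalg.solve(K,[u[0],u[1],1])*[1,-1,-1];d=T[:3,:3]@d;o=T[:3,3];return o+d*(z-o[2])/d[2]
def box(a,b,h):return [np.array([[i*a/2,j*b/2,k*h] for i in(-1,1) for j in(-1,1) for k in(0,1)])]
def cyl(r,z0,z1,r0=None):
    t=np.linspace(0,2*np.pi,40,endpoint=False);f=lambda r,z:np.c_[r*np.cos(t),r*np.sin(t),0*t+z]
    return np.r_[f(r0 or r,z0),f(r,z1)]
SH=dict(hearth=box(.23,.1,.015),post_a=box(.04,.04,.06),batt=box(.2,.062,.016),jar=[cyl(.029,0,.06)],lid=[cyl(.02,0,.008,.016),cyl(.029,.008,.014),cyl(.009,.014,.042)])
def sil(n,name,x):
    m=np.zeros((384*4,512*4),np.uint8);c,s=np.cos(x[3]),np.sin(x[3]);M=np.array([[c,-s,0],[s,c,0],[0,0,1]])
    for P in SH[name]:
        q=cv2.convexHull((proj(n,P@M.T+x[:3])*4+1.5).astype(np.float32));cv2.fillConvexPoly(m,np.round(q*16).astype(np.int32),1,shift=4)
    return cv2.resize(m.astype(np.float32),(512,384),interpolation=cv2.INTER_AREA)
def fit(name,masks,x0,free=(0,1,2,3)):
    x0=np.array(x0,float);sc=np.array([.01,.01,.01,.2])[list(free)]
    def full(v):
        x=x0.copy();x[list(free)]+=v*sc;return x
    def cost(v):
        x=full(v);return sum(np.abs(sil(n,name,x)-m).sum()/m.sum() for n,m in masks.items())
    b=None
    for k in range(2):
        v=np.zeros(len(free)) if b is None else b.x
        b=minimize(cost,v,method="Nelder-Mead",options=dict(initial_simplex=np.vstack([v]+[v+e for e in np.eye(len(free))]),xatol=.01,fatol=1e-4))
    return full(b.x),b.fun
def see(name,cams=("side","top")):
    return {n:finder.outline_of(name,n) for n in cams}
E
python3 - <<'E'
from h import *
import pickle
for n in C:get_image(n)
D={}
for t in("hearth","post_a","batt","jar","lid"):
    D[t]=see(t)
    for n in C:print(t,n,[(round(d["conf"],2),np.round(d["extent"]).tolist(),int(d["mask"].sum())) for d in D[t][n]])
pickle.dump(D,open("D.pkl","wb"))
E
```

```text
hearth side [(0.82, [172.0, 219.0, 273.0, 272.0], 3455)]
hearth top [(0.61, [180.0, 146.0, 228.0, 237.0], 3287)]
post_a side [(0.97, [195.0, 290.0, 226.0, 327.0], 757), (0.83, [182.0, 324.0, 209.0, 370.0], 927), (0.8, [242.0, 317.0, 272.0, 358.0], 848), (0.68, [116.0, 300.0, 149.0, 339.0], 827), (0.65, [152.0, 266.0, 176.0, 299.0], 746)]
post_a top [(0.95, [120.0, 214.0, 144.0, 230.0], 382), (0.92, [84.0, 220.0, 110.0, 236.0], 380), (0.84, [128.0, 166.0, 151.0, 183.0], 394), (0.79, [113.0, 254.0, 139.0, 278.0], 377), (0.72, [86.0, 162.0, 112.0, 183.0], 398)]
batt side [(0.6, [253.0, 136.0, 323.0, 168.0], 1132)]
batt top [(0.73, [274.0, 218.0, 293.0, 240.0], 430), (0.64, [337.0, 151.0, 373.0, 232.0], 1871)]
jar side [(0.65, [283.0, 177.0, 304.0, 206.0], 601)]
jar top [(0.9, [274.0, 214.0, 296.0, 238.0], 421)]
lid side [(0.6, [241.0, 175.0, 260.0, 194.0], 282)]
lid top [(0.59, [270.0, 169.0, 295.0, 190.0], 350)]
```

```bash
python3 - <<'E'
from h import *
import pickle
D=pickle.load(open("D.pkl","rb"))
jobs=[("hearth","hearth",0,0),("post_a","A",0,0),("post_a","B",4,2),("batt","batt",0,1),("jar","jar",0,0),("lid","lid",0,0)]
P={}
for t,l,i,j in jobs:
    m={"side":D[t]["side"][i]["mask"],"top":D[t]["top"][j]["mask"]}
    c=np.argwhere(m["top"]).mean(0)[::-1];w=ray("top",c,.03 if t=="post_a" else .008)
    sets=[(0,1,2)] if t in("jar","lid") else [(0,1,2,3)]
    best=None
    for y in ([0] if t in("jar","lid") else [-.4,0,.4,.8]if t=="post_a" else [1.4,1.75]):
        y=y+(0 if t not in("hearth","batt") else -np.pi/2*0)
        r=fit(t,m,[w[0],w[1],0,y],sets[0])
        if best is None or r[1]<best[1]:best=r
    r0=fit(t,m,np.r_[best[0][:2],0,best[0][3]],sets[0][:2]+sets[0][3:])
    per={n:np.round(fit(t,{n:m[n]},r0[0],sets[0][:2]+sets[0][3:])[0],4).tolist() for n in m}
    print(l,np.round(best[0],4),round(best[1],3),"z0:",np.round(r0[0],4),round(r0[1],3),per)
    P[l]=r0[0]
pickle.dump(P,open("P.pkl","wb"))
vis=np.hstack([cv2.imread(f"pics/top0.png")[110:300,70:400],cv2.imread("pics/side0.png")[110:300,110:440]])
out=[]
for n,(a,b,c,d) in {"top":(130,290,70,390),"side":(120,390,100,370)}.items():
    im=cv2.resize(cv2.imread(f"pics/{n}0.png"),None,fx=3,fy=3)
    for t,l,_,_ in jobs:
        s=(cv2.resize(sil(n,t,P[l]),None,fx=3,fy=3)>.5).astype(np.uint8)
        cv2.drawContours(im,cv2.findContours(s,0,1)[0],-1,(255,0,255),1)
    im=im[a*3:b*3,c*3:d*3];cv2.imwrite(f"pics/fit_{n}.png",cv2.resize(im,None,fx=min(1,800/im.shape[1],600/im.shape[0]),fy=min(1,800/im.shape[1],600/im.shape[0])))
E
```

```text
hearth [ 0.5274  0.1995 -0.0044  0.1554] 0.1 z0: [0.526  0.2001 0.     0.1449] 0.116 {'side': [0.5261, 0.2013, 0.0, 0.1492], 'top': [0.5258, 0.1991, 0.0, 0.1533]}
A [ 0.4531  0.3785 -0.0025  1.6091] 0.176 z0: [0.4526 0.3777 0.     1.6143] 0.185 {'side': [0.452, 0.3787, 0.0, 1.7598], 'top': [0.453, 0.3776, 0.0, 1.5997]}
B [ 0.5738  0.3638 -0.0034  0.3916] 0.119 z0: [0.5729 0.3638 0.     0.3866] 0.154 {'side': [0.572, 0.366, 0.0, 0.4364], 'top': [0.573, 0.363, 0.0, 0.3366]}
batt [ 0.5327 -0.201  -0.0034  2.9655] 0.1 z0: [ 0.5321 -0.1991  0.      2.9713] 0.134 {'side': [0.5305, -0.1968, 0.0, 2.967], 'top': [0.5333, -0.2002, 0.0, 2.9601]}
jar [ 0.441  -0.0101 -0.0036  0.    ] 0.199 z0: [ 0.4405 -0.0092  0.      0.    ] 0.204 {'side': [0.4403, -0.0104, 0.0, 0.0], 'top': [0.4411, -0.0092, 0.0, 0.0]}
lid [ 0.5666 -0.0112 -0.0033  0.    ] 0.2 z0: [ 0.5656 -0.0097  0.      0.    ] 0.249 {'side': [0.5648, -0.0079, 0.0, 0.0], 'top': [0.5651, -0.011, 0.0, 0.0]}
```

View pics/fit_top.png

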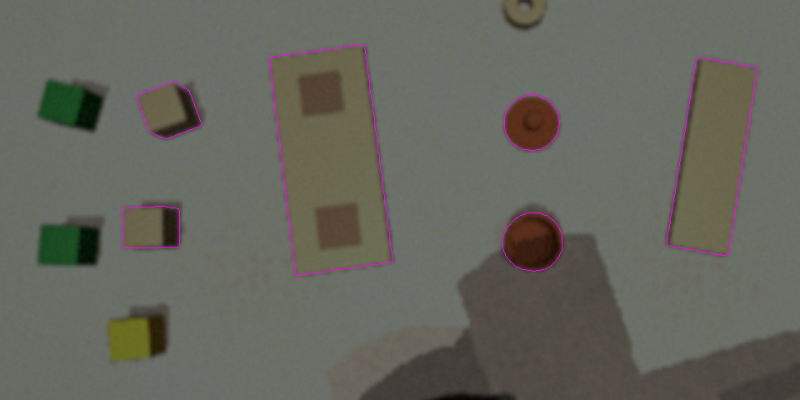

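View pics/fit_side.png

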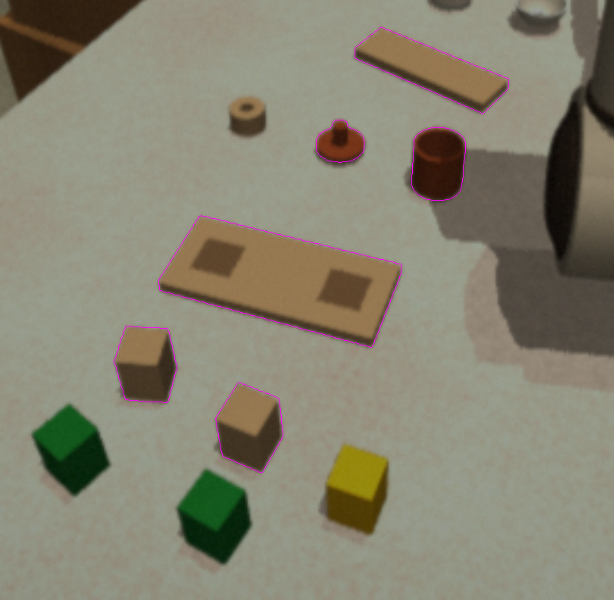

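The fitted outlines match the slab, both posts, the shelf, the jar and the lid in both views. The heights come out within 4 mm of the table, as they should. Next is a small planner.

```bash
cat > plan.py <<'E'
from h import *
def tool(psi):  # closing (tool y) along world angle psi, z down
    y=np.array([np.cos(psi),np.sin(psi),0]);z=np.array([0,0,-1.]);return R.from_matrix(np.c_[np.cross(y,z),y,z])
def plan(wps,start=None):
    """wps: (x,y,z,psi). splits long legs; prints one row per call, shares, with needed rows"""
    s=env.state()
    if start is None: p,r=np.array(s["position"]),R.from_quat(s["eef_rot"])
    else: p,r=np.array(start[:3]),tool(start[3])
    print("t",round(s["time_s"],2),"at",np.round(p,4),"F",np.round(s["force"],1),"w",round(s["grip_width"],4),"gf",round(s["grip_force"],1))
    for w in wps:
        q=np.array(w[:3],float);t=tool(w[3]);n=1
        ry=r.apply([0,1,0])
        if ry@t.apply([0,1,0])<0:t=tool(w[3]+np.pi)
        d=r.inv().apply(q-p);rv=(r.inv()*t).as_rotvec()
        n=int(np.ceil(max(np.abs(d).max()/.199,np.abs(rv).max()/1.04)))or 1
        p0,r0=p,r
        for k in range(1,n+1):
            g=p0+(q-p0)*k/n;o=r0*R.from_rotvec(rv*k/n)
            d=np.round(r.inv().apply(g-p)/.2,3);v=np.round((r.inv()*o).as_rotvec()/np.radians(60),3)
            rows=max(np.linalg.norm(d)*.2/.0625,np.linalg.norm(v)*60/10.7)
            print((d+0).tolist()+(v+0).tolist(),"rows>=%.1f"%rows,"->",np.round(g,3))
            p=p+r.apply(d*.2);r=r*R.from_rotvec(v*np.radians(60))
E
python3 -c "
from plan import *
plan([(.40,-.15,.2,-.6),(.4528,.378,.11,.043),(.4528,.378,.015,.043)])"
```

```text
t 0.7 at [ 0.2577 -0.514   0.2313] F [ 0.5 -0.5  0.1] w 0.0854 gf 0.0
[0.726, -0.654, 0.078, 0.0, 0.0, -0.242] rows>=3.1 -> [ 0.329 -0.332  0.216]
[0.866, -0.451, 0.079, 0.0, 0.0, -0.241] rows>=3.1 -> [ 0.4  -0.15  0.2 ]
[0.776, -0.424, 0.15, 0.0, 0.0, -0.205] rows>=2.9 -> [0.418 0.026 0.17 ]
[0.849, -0.25, 0.15, 0.0, 0.0, -0.204] rows>=2.9 -> [0.435 0.202 0.14 ]
[0.882, -0.064, 0.15, 0.0, 0.0, -0.205] rows>=2.9 -> [0.453 0.378 0.11 ]
[0.0, 0.0, 0.475, 0.0, 0.0, 0.0] rows>=1.5 -> [0.453 0.378 0.015]
```

>>> apply_moves([
  [[0.726,-0.654,0.078,0,0,-0.242,0],[0.726,-0.654,0.078,0,0,-0.242,0],[0.726,-0.654,0.078,0,0,-0.242,0],[0.726,-0.654,0.078,0,0,-0.242,0],[0.726,-0.654,0.078,0,0,-0.242,0]],
], force=40)

```text
time_s: 1.32
position: [0.3291, -0.3319, 0.216]
eef_rot: [0.936, 0.352, 0.0, 0.0]
force: [-0.6, -0.6, -0.1]
grip_width: 0.0856
grip_force: 0.0
```

>>> apply_moves([
  [[0.866,-0.451,0.079,0,0,-0.241,0],[0.866,-0.451,0.079,0,0,-0.241,0],[0.866,-0.451,0.079,0,0,-0.241,0],[0.866,-0.451,0.079,0,0,-0.241,0],[0.866,-0.451,0.079,0,0,-0.241,0]],
])

```text
time_s: 1.95
position: [0.4002, -0.1508, 0.1999]
eef_rot: [0.884, 0.467, -0.0, 0.0]
force: [0.5, -0.8, -0.6]
grip_width: 0.0858
grip_force: 0.0
```

>>> apply_moves([
  [[0.776,-0.424,0.15,0,0,-0.205,0],[0.776,-0.424,0.15,0,0,-0.205,0],[0.776,-0.424,0.15,0,0,-0.205,0],[0.776,-0.424,0.15,0,0,-0.205,0],[0.776,-0.424,0.15,0,0,-0.205,0]],
])

```text
time_s: 2.58
position: [0.418, 0.0244, 0.17]
eef_rot: [0.83, 0.558, -0.0, 0.0]
force: [0.0, 0.1, 0.4]
grip_width: 0.0854
grip_force: 0.0
```

>>> apply_moves([
  [[0.849,-0.25,0.15,0,0,-0.204,0],[0.849,-0.25,0.15,0,0,-0.204,0],[0.849,-0.25,0.15,0,0,-0.204,0],[0.849,-0.25,0.15,0,0,-0.204,0],[0.849,-0.25,0.15,0,0,-0.204,0]],
])

```text
time_s: 3.2
position: [0.4359, 0.2004, 0.14]
eef_rot: [0.766, 0.643, -0.0, 0.0]
force: [-0.7, 0.1, -0.1]
grip_width: 0.0856
grip_force: 0.0
```

>>> apply_moves([
  [[0.882,-0.064,0.15,0,0,-0.205,0],[0.882,-0.064,0.15,0,0,-0.205,0],[0.882,-0.064,0.15,0,0,-0.205,0],[0.882,-0.064,0.15,0,0,-0.205,0],[0.882,-0.064,0.15,0,0,-0.205,0],[0.882,-0.064,0.15,0,0,-0.205,0]],
])

```text
time_s: 3.95
position: [0.4535, 0.3763, 0.1106]
eef_rot: [0.693, 0.721, 0.0, 0.0]
force: [0.1, 0.7, 0.1]
grip_width: 0.0853
grip_force: 0.0
```

>>> apply_moves([
  [[0.008,0,0.25,0,0,0,0],[0.008,0,0.478,0,0,0,0],[0.008,0,0.478,0,0,0,0],[0.008,0,0.478,0,0,0,0.3],[0.008,0,0.478,0,0,0,0.7],[0.008,0,0.478,0,0,0,0.8],[0.008,0,0.478,0,0,0,0.8],[0.008,0,0.478,0,0,0,0.8]],
], force=40)

```text
time_s: 4.95
position: [0.4534, 0.38, 0.0162]
eef_rot: [0.692, 0.722, 0.001, 0.0]
force: [-2.0, -2.0, 11.3]
grip_width: 0.0397
grip_force: 40.3
```

```bash
python3 -c "
from plan import *
h=.152;N=(.5264-.07*np.cos(h),.2000-.07*np.sin(h));print(N)
plan([(.4528,.378,.11,.043),(*N,.11,h),(*N,.031,h)])"
```

```text
(np.float64(0.45720708429698054), np.float64(0.18940092378955387))
t 4.95 at [0.4534 0.38   0.0162] F [-2.  -2.  11.3] w 0.0397 gf 40.3
[-0.009, -0.002, -0.469, 0.002, -0.001, 0.0] rows>=1.5 -> [0.453 0.378 0.11 ]
[-0.943, -0.019, 0.0, 0.0, 0.0, -0.104] rows>=3.0 -> [0.457 0.189 0.11 ]
[-0.001, 0.0, 0.395, 0.0, 0.0, 0.0] rows>=1.3 -> [0.457 0.189 0.031]
```

>>> apply_moves([
  [[0,0,-0.1,0,0,0,0.8],[0,0,-0.3,0,0,0,0.8],[0,0,-0.469,0,0,0,0.8],[0,0,-0.469,0,0,0,0.8]],
])

```text
time_s: 5.45
position: [0.4537, 0.3804, 0.1116]
eef_rot: [0.692, 0.722, 0.003, 0.001]
force: [0.7, 0.8, -2.6]
grip_width: 0.0393
grip_force: 41.2
```

>>> apply_moves([
  [[-0.2,-0.004,0,0,0,-0.02,0.8],[-0.45,-0.01,0,0,0,-0.05,0.8],[-0.7,-0.015,0,0,0,-0.08,0.8],[-0.943,-0.019,0,0,0,-0.104,0.8],[-0.943,-0.019,0,0,0,-0.104,0.8],[-0.943,-0.019,0,0,0,-0.104,0.8],[-0.943,-0.019,0,0,0,-0.104,0.8]],
])

```text
time_s: 6.32
position: [0.4567, 0.1919, 0.1079]
eef_rot: [0.651, 0.759, -0.0, -0.0]
force: [0.9, 0.4, -2.1]
grip_width: 0.0394
grip_force: 41.1
```

```bash
python3 -c "
from plan import *
h=.152;N=(.5264-.07*np.cos(h),.2000-.07*np.sin(h))
plan([(*N,.034,h)])"
```

```text
t 6.33 at [0.4567 0.1919 0.1079] F [ 0.9  0.4 -2.1] w 0.0394 gf 41.1
[-0.013, 0.001, 0.37, 0.0, 0.0, 0.001] rows>=1.2 -> [0.457 0.189 0.034]
```

>>> apply_moves([
  [[-0.003,0,0.2,0,0,0,0.8],[-0.003,0,0.36,0,0,0,0.8],[-0.003,0,0.375,0,0,0,0.8],[-0.003,0,0.38,0,0,0,0.8],[-0.003,0,0.384,0,0,0,0.8],[-0.003,0,0.387,0,0,0,0.8],[-0.003,0,0.387,0,0,0,0.8],[-0.003,0,0.387,0,0,0,0.8]],
])

```text
time_s: 7.32
position: [0.4572, 0.1906, 0.0311]
eef_rot: [0.652, 0.759, 0.0, 0.0]
force: [-0.5, 1.7, 2.3]
grip_width: 0.0394
grip_force: 41.4
```

>>> apply_moves([
  [[0,0,0,0,0,0,0.5],[0,0,0,0,0,0,0.3],[0,0,0,0,0,0,0],[0,0,0,0,0,0,0],[0,0,-0.2,0,0,0,0],[0,0,-0.42,0,0,0,0],[0,0,-0.42,0,0,0,0]],
])

```text
time_s: 8.2
position: [0.4585, 0.1908, 0.1178]
eef_rot: [0.651, 0.759, 0.002, 0.002]
force: [0.7, 0.7, -1.1]
grip_width: 0.0853
grip_force: 0.0
```

```bash
python3 -c "
from plan import *
plan([(.573,.364,.115,.387),(.573,.364,.015,.387)])"
```

```text
t 8.2 at [0.4585 0.1908 0.1178] F [ 0.7  0.7 -1.1] w 0.0853 gf 0.0
[0.769, 0.697, 0.018, 0.005, 0.0, -0.225] rows>=3.3 -> [0.573 0.364 0.115]
[0.0, 0.0, 0.5, 0.0, 0.0, 0.0] rows>=1.6 -> [0.573 0.364 0.015]
```

>>> apply_moves([
  [[0.769,0.697,0,0,0,-0.225,0],[0.769,0.697,0,0,0,-0.225,0],[0.769,0.697,0,0,0,-0.225,0],[0.769,0.697,0,0,0,-0.225,0],[0.769,0.697,0,0,0,-0.225,0],[0.769,0.697,0,0,0,-0.225,0],[0.769,0.697,0,0,0,-0.225,0]],
])

```text
time_s: 9.07
position: [0.5713, 0.3627, 0.1149]
eef_rot: [0.558, 0.83, 0.0, -0.0]
force: [-0.3, -0.0, 0.8]
grip_width: 0.0856
grip_force: 0.0
```

```bash
python3 -c "
from plan import *
plan([(.573,.364,.015,.387)])
im=get_image('top')
r=[d for d in finder.outline_of('post_a','top')]
print([(round(d['conf'],2),np.round(d['extent']).tolist()) for d in r])
N=np.array([.4573,.1895,.015,.152])
for d in r:
    c=np.argwhere(d['mask']).mean(0)[::-1]
    if 150<c[0]<240: print(fit('post_a',{'top':d['mask']},N,(0,1,3)))
cv2.imwrite('pics/t1.png',cv2.resize(im[130:280,100:260,::-1],None,fx=4,fy=4))
"
```

```text
t 9.07 at [0.5713 0.3627 0.1149] F [-0.3 -0.   0.8] w 0.0856 gf 0.0
[0.003, 0.01, 0.5, 0.0, 0.0, 0.0] rows>=1.6 -> [0.573 0.364 0.015]
[(0.58, [195.0, 213.0, 212.0, 229.0]), (0.48, [136.0, 164.0, 150.0, 179.0])]
(array([0.4570494 , 0.18786429, 0.015     , 0.01716953]), np.float64(0.13333333333333333))
```

View pics/t1.png

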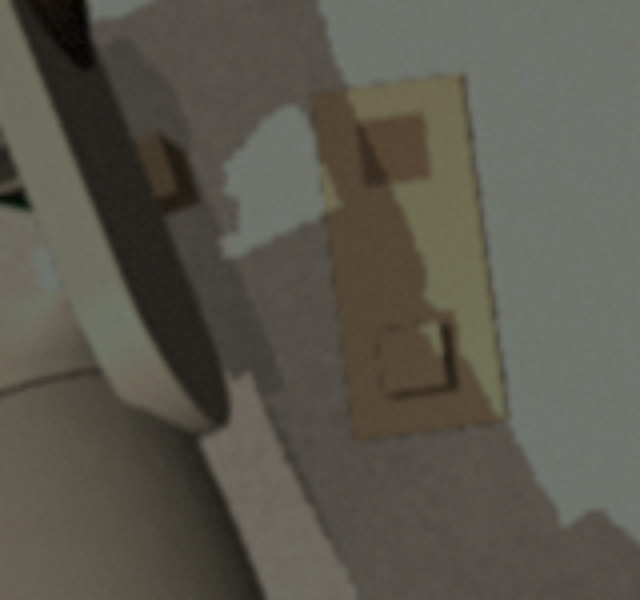

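The first post stands on the near square, at about (204,221) in the full image. The arm covers half of the second post. I'm grasping that one now.

>>> apply_moves([
  [[0.003,0.008,0.25,0,0,0,0],[0.003,0.008,0.5,0,0,0,0],[0.003,0.008,0.5,0,0,0,0],[0.003,0.008,0.5,0,0,0,0.3],[0.003,0.008,0.5,0,0,0,0.6],[0.003,0.008,0.5,0,0,0,0.8],[0.003,0.008,0.5,0,0,0,0.8],[0.003,0.008,0.5,0,0,0,0.8]],
], force=40)

```text
time_s: 10.18
position: [0.5736, 0.3651, 0.0169]
eef_rot: [0.558, 0.83, 0.001, 0.001]
force: [-0.9, -0.8, 9.5]
grip_width: 0.0399
grip_force: 39.9
```

>>> apply_moves([
  [[0,0,-0.1,0,0,0,0.8],[0,0,-0.3,0,0,0,0.8],[0,0,-0.475,0,0,0,0.8],[0,0,-0.475,0,0,0,0.8],[0,0,-0.475,0,0,0,0.8]],
])

```text
time_s: 10.8
position: [0.5726, 0.3646, 0.11]
eef_rot: [0.558, 0.83, 0.0, -0.0]
force: [-0.5, -0.4, -1.8]
grip_width: 0.0391
grip_force: 41.1
```

```bash
python3 -c "
from plan import *
h=.152;N=(.5264+.07*np.cos(h),.2000+.07*np.sin(h));print(N)
plan([(*N,.11,h),(*N,.034,h)])"
```

```text
(np.float64(0.5955929157030194), np.float64(0.21059907621044616))
t 10.8 at [0.5726 0.3646 0.11  ] F [-0.5 -0.4 -1.8] w 0.0391 gf 41.1
[-0.756, -0.185, 0.0, 0.0, 0.0, 0.225] rows>=2.5 -> [0.596 0.211 0.11 ]
[0.0, 0.001, 0.38, 0.0, 0.0, 0.0] rows>=1.2 -> [0.596 0.211 0.034]
```

>>> apply_moves([
  [[-0.2,-0.05,0,0,0,0.06,0.8],[-0.4,-0.1,0,0,0,0.12,0.8],[-0.6,-0.15,0,0,0,0.18,0.8],[-0.752,-0.185,0,0,0,0.225,0.8],[-0.752,-0.185,0,0,0,0.225,0.8],[-0.752,-0.185,0,0,0,0.225,0.8],[-0.752,-0.185,0,0,0,0.225,0.8]],
])

```text
time_s: 11.68
position: [0.595, 0.2123, 0.1094]
eef_rot: [0.651, 0.759, -0.0, -0.0]
force: [-0.5, -0.5, -1.0]
grip_width: 0.0394
grip_force: 40.9
```

>>> apply_moves([
  [[0,0,0.2,0,0,0,0.8],[0,0,0.36,0,0,0,0.8],[0,0,0.38,0,0,0,0.8],[0,0,0.386,0,0,0,0.8],[0,0,0.391,0,0,0,0.8],[0,0,0.395,0,0,0,0.8],[0,0,0.395,0,0,0,0.8],[0,0,0.395,0,0,0,0.8]],
])

```text
time_s: 12.68
position: [0.5956, 0.2117, 0.0317]
eef_rot: [0.651, 0.759, 0.001, 0.0]
force: [-2.6, 1.4, 5.5]
grip_width: 0.0399
grip_force: 41.4
```

>>> apply_moves([
  [[0,0,0,0,0,0,0.5],[0,0,0,0,0,0,0.3],[0,0,0,0,0,0,0],[0,0,0,0,0,0,0],[0,0,-0.2,0,0,0,0],[0,0,-0.45,0,0,0,0],[0,0,-0.45,0,0,0,0],[0,0,-0.45,0,0,0,0]],
])

```text
time_s: 13.68
position: [0.5951, 0.2114, 0.1203]
eef_rot: [0.651, 0.759, -0.0, -0.0]
force: [0.0, -0.0, 0.1]
grip_width: 0.0855
grip_force: 0.0
```

```bash
python3 -c "
from plan import *
plan([(.532,-.200,.11,1.397)])"
```

```text
t 13.68 at [0.5951 0.2114 0.1203] F [ 0.  -0.   0.1] w 0.0855 gf 0.0
[-0.993, -0.311, 0.026, 0.0, 0.0, -0.595] rows>=3.3 -> [0.564 0.006 0.115]
[-0.624, -0.833, 0.025, 0.0, 0.0, -0.594] rows>=3.3 -> [ 0.532 -0.2    0.11 ]
```

>>> apply_moves([
  [[-0.993,-0.311,0.026,0,0,-0.595,0],[-0.993,-0.311,0.026,0,0,-0.595,0],[-0.993,-0.311,0.026,0,0,-0.595,0],[-0.993,-0.311,0.026,0,0,-0.595,0],[-0.993,-0.311,0.026,0,0,-0.595,0],[-0.993,-0.311,0.026,0,0,-0.595,0]],
])

```text
time_s: 14.42
position: [0.5636, 0.006, 0.1146]
eef_rot: [0.388, 0.922, -0.0, -0.001]
force: [0.6, 0.4, -0.7]
grip_width: 0.0853
grip_force: 0.0
```

>>> apply_moves([
  [[-0.624,-0.833,0.025,0,0,-0.594,0],[-0.624,-0.833,0.025,0,0,-0.594,0],[-0.624,-0.833,0.025,0,0,-0.594,0],[-0.624,-0.833,0.025,0,0,-0.594,0],[-0.624,-0.833,0.025,0,0,-0.594,0],[-0.624,-0.833,0.025,0,0,-0.594,0],[-0.624,-0.833,0.025,0,0,-0.594,0]],
])

```text
time_s: 15.3
position: [0.5325, -0.1986, 0.1104]
eef_rot: [0.087, 0.996, 0.0, -0.0]
force: [-0.1, 0.2, 0.3]
grip_width: 0.0856
grip_force: 0.0
```

```bash
python3 -c "
from plan import *
import pickle
plan([(.532,-.200,-.001,1.397)])
r={}
for n in C:
    im=get_image(n);cv2.imwrite(f'pics/p2{n}.png',im[:,:,::-1])
    r[n]=finder.outline_of('post_a',n)
h=.152
for s in(-1,1):
    x0=np.array([.5264+s*.07*np.cos(h),.2+s*.07*np.sin(h),.015,h]);m={}
    for n in C:
        c=proj(n,[x0[:3]+[0,0,.03]])[0]
        for d in r[n]:
            if np.linalg.norm(np.argwhere(d['mask']).mean(0)[::-1]-c)<10:m[n]=d['mask']
    print(s,list(m),np.round(x0,4),np.round(fit('post_a',m,x0,(0,1,3))[0],4),[(n,np.round(fit('post_a',{n:m[n]},x0,(0,1,3))[0],4)) for n in m])
hm={n:finder.outline_of('hearth',n)[0]['mask'] for n in C}
a=cv2.imread('pics/p2top.png')[140:250,170:240];b=cv2.imread('pics/p2side.png')[160:280,160:290]
cv2.imwrite('pics/p2.png',np.hstack([cv2.resize(a,(350,550),interpolation=2),cv2.resize(b,(450,550))]))
"
```

```text
t 15.3 at [ 0.5325 -0.1986  0.1104] F [-0.1  0.2  0.3] w 0.0856 gf 0.0
[0.001, -0.007, 0.557, 0.0, 0.0, 0.0] rows>=1.8 -> [ 0.532 -0.2   -0.001]
-1 ['side', 'top'] [0.4572 0.1894 0.015  0.152 ] [0.4575 0.1893 0.015  0.1768] [('side', array([0.4572, 0.1905, 0.015 , 0.2372])), ('top', array([0.4579, 0.1891, 0.015 , 0.1149]))]
1 ['side', 'top'] [0.5956 0.2106 0.015  0.152 ] [0.5964 0.211  0.015  0.197 ] [('side', array([0.5953, 0.212 , 0.015 , 0.23  ])), ('top', array([0.5977, 0.2111, 0.015 , 0.0858]))]
```

View pics/p2.png

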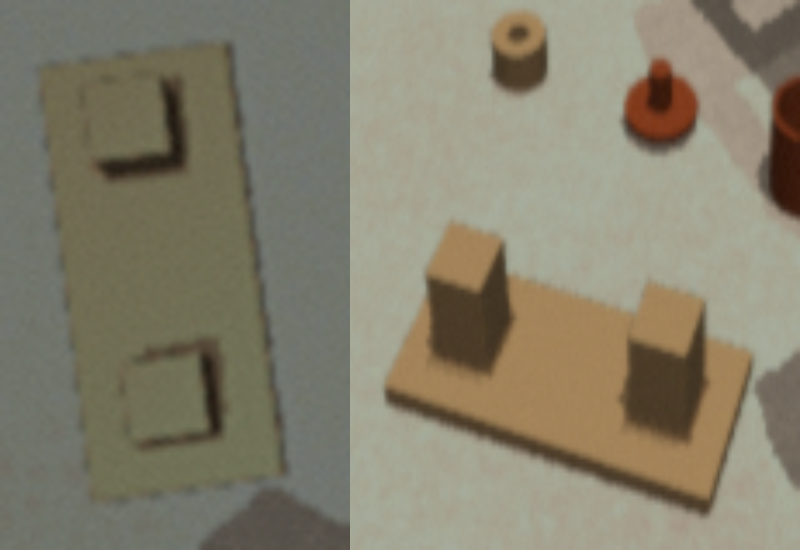

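The two posts stand squarely on the dark squares, within 1 mm by the fit. The shelf is next.

>>> apply_moves([
  [[0.001,-0.005,0.25,0,0,0,0],[0.001,-0.005,0.45,0,0,0,0],[0.001,-0.005,0.53,0,0,0,0],[0.001,-0.005,0.55,0,0,0,0],[0.001,-0.005,0.55,0,0,0,0],[0.001,-0.005,0.55,0,0,0,0]],
])

```text
time_s: 16.35
position: [0.5324, -0.2013, 0.0018]
eef_rot: [0.087, 0.996, -0.0, 0.001]
force: [-0.1, 1.0, 0.3]
grip_width: 0.0851
grip_force: 0.0
```

>>> apply_moves([
  [[0,0,0,0,0,0,0.15],[0,0,0,0,0,0,0.25],[0,0,0,0,0,0,0.35],[0,0,0,0,0,0,0.5],[0,0,0,0,0,0,0.5],[0,0,0,0,0,0,0.5]],
], force=50)

```text
time_s: 17.1
position: [0.532, -0.2008, 0.0013]
eef_rot: [0.087, 0.996, 0.0, 0.0]
force: [-2.8, 4.4, 11.6]
grip_width: 0.0601
grip_force: 53.3
```

>>> apply_moves([
  [[0,0,-0.02,0,0,0,0.5],[0,0,-0.06,0,0,0,0.5],[0,0,-0.15,0,0,0,0.5],[0,0,-0.3,0,0,0,0.5],[0,0,-0.45,0,0,0,0.5],[0,0,-0.6,0,0,0,0.5],[0,0,-0.6,0,0,0,0.5],[0,0,-0.6,0,0,0,0.5]],
])

```text
time_s: 18.1
position: [0.5314, -0.2008, 0.1198]
eef_rot: [0.087, 0.996, 0.0, -0.0]
force: [0.2, 0.3, -4.2]
grip_width: 0.0605
grip_force: 55.9
```

```bash
python3 -c "
from plan import *
im=get_image('side');cv2.imwrite('pics/b.png',im[60:300,150:400,::-1])
plan([(.5267,.2,.12,1.723),(.5267,.2,.079,1.723)])"
```

```text
t 18.15 at [ 0.5312 -0.2007  0.1194] F [-0.6  0.8 -4.6] w 0.0603 gf 55.9
[0.185, 0.985, -0.001, 0.0, -0.001, -0.156] rows>=3.2 -> [ 0.529 -0.     0.12 ]
[0.022, 1.001, 0.0, 0.001, 0.0, -0.156] rows>=3.2 -> [0.527 0.2   0.12 ]
[0.0, 0.0, 0.205, 0.0, 0.0, 0.0] rows>=0.7 -> [0.527 0.2   0.079]
```

View pics/b.png

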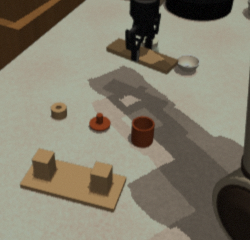

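The shelf hangs level in the gripper, near (140,55) in the crop.

>>> apply_moves([
  [[0.04,0.2,0,0,0,-0.03,0.5],[0.09,0.48,0,0,0,-0.08,0.5],[0.14,0.76,0,0,0,-0.12,0.5],[0.185,0.985,0,0,0,-0.156,0.5],[0.185,0.985,0,0,0,-0.156,0.5],[0.185,0.985,0,0,0,-0.156,0.5]],
])

```text
time_s: 18.9
position: [0.5291, -0.0005, 0.1197]
eef_rot: [0.005, 1.0, 0.0, -0.001]
force: [-0.9, -0.5, -4.3]
grip_width: 0.0605
grip_force: 56.3
```

>>> apply_moves([
  [[0.01,0.25,0,0,0,-0.04,0.5],[0.015,0.5,0,0,0,-0.08,0.5],[0.02,0.75,0,0,0,-0.12,0.5],[0.022,0.9,0,0,0,-0.15,0.5],[0.022,1,0,0,0,-0.156,0.5],[0.022,1,0,0,0,-0.156,0.5],[0.022,1,0,0,0,-0.156,0.5],[0.022,1,0,0,0,-0.156,0.5]],
])

```text
time_s: 19.9
position: [0.5273, 0.1986, 0.1205]
eef_rot: [-0.076, 0.997, -0.0, -0.0]
force: [0.4, 0.1, -4.2]
grip_width: 0.0608
grip_force: 56.6
```

```bash
python3 -c "
from plan import *
plan([(.5267,.2,.079,1.723)])
im=get_image('top');r=finder.outline_of('batt','top')
x0=[.5267,.2,.12,.152]
for d in r:
    c=np.argwhere(d['mask']).mean(0)[::-1];print(round(d['conf'],2),c,proj('top',[x0[:3]])[0],d['mask'].sum())
cv2.imwrite('pics/t3.png',cv2.resize(im[130:260,150:280,::-1],None,fx=4,fy=4))
im=get_image('side');cv2.imwrite('pics/s3.png',cv2.resize(im[90:290,120:320,::-1],None,fx=3,fy=3))
"
```

```text
t 19.9 at [0.5273 0.1986 0.1205] F [ 0.4  0.1 -4.2] w 0.0608 gf 56.6
[0.002, 0.008, 0.207, 0.0, 0.0, -0.001] rows>=0.7 -> [0.527 0.2   0.079]
0.74 [195.32427536 214.98188406] [195.71109729 188.42334039] 552
```

View pics/s3.png

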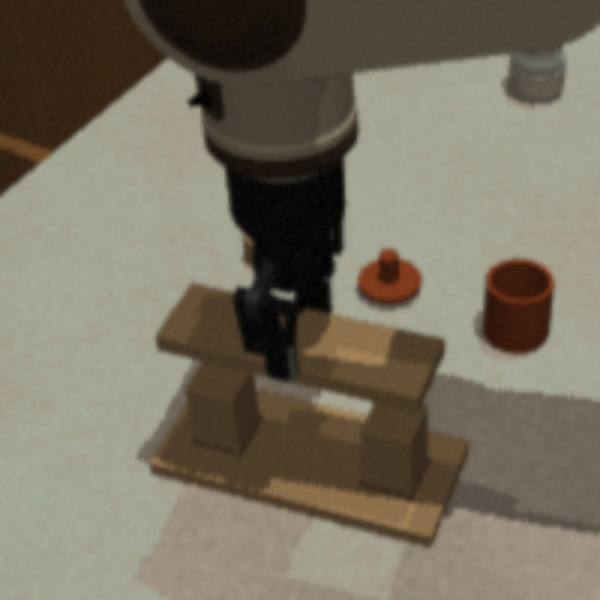

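The shelf hangs parallel to the slab, above both posts. I'm lowering it slowly.

>>> apply_moves([
  [[0.001,0.006,0.1,0,0,0,0.5],[0.001,0.006,0.19,0,0,0,0.5],[0.001,0.006,0.205,0,0,0,0.5],[0.001,0.006,0.212,0,0,0,0.5],[0.001,0.006,0.218,0,0,0,0.5],[0.001,0.006,0.222,0,0,0,0.5],[0.001,0.006,0.225,0,0,0,0.5],[0.001,0.006,0.225,0,0,0,0.5]],
])

```text
time_s: 21.05
position: [0.527, 0.2007, 0.0764]
eef_rot: [-0.076, 0.997, 0.0, 0.0]
force: [-3.6, -1.4, 5.3]
grip_width: 0.0604
grip_force: 57.6
```

>>> apply_moves([
  [[0,0,0,0,0,0,0.26],[0,0,0,0,0,0,0.2],[0,0,0,0,0,0,0.1],[0,0,0,0,0,0,0],[0,0,0,0,0,0,0],[0,0,-0.1,0,0,0,0],[0,0,-0.35,0,0,0,0],[0,0,-0.35,0,0,0,0]],
])

```text
time_s: 22.05
position: [0.5283, 0.2011, 0.1492]
eef_rot: [-0.076, 0.997, 0.0, 0.003]
force: [-0.5, -1.1, 0.2]
grip_width: 0.0856
grip_force: 0.0
```

```bash
python3 -c "
from plan import *
plan([(.4408,-.0095,.145,1.723),(.4408,-.0095,.110,1.723),(.4408,-.0095,.012,1.723)])"
```

```text
t 22.05 at [0.5283 0.2011 0.1492] F [-0.5 -1.1  0.2] w 0.0856 gf 0.0
[0.593, -0.974, 0.017, 0.001, 0.006, 0.001] rows>=3.6 -> [ 0.441 -0.01   0.145]
[0.0, 0.0, 0.175, 0.0, 0.0, 0.0] rows>=0.6 -> [ 0.441 -0.01   0.11 ]
[0.0, 0.0, 0.49, 0.0, 0.0, 0.0] rows>=1.6 -> [ 0.441 -0.01   0.012]
```

>>> apply_moves([
  [[0.593,-0.974,0.017,0,0,0,0],[0.593,-0.974,0.017,0,0,0,0],[0.593,-0.974,0.017,0,0,0,0],[0.593,-0.974,0.017,0,0,0,0],[0.593,-0.974,0.19,0,0,0,0],[0.593,-0.974,0.19,0,0,0,0],[0.593,-0.974,0.19,0,0,0,0]],
])

```text
time_s: 22.92
position: [0.4395, -0.0096, 0.1082]
eef_rot: [-0.077, 0.997, 0.0, 0.0]
force: [0.7, 0.4, 1.2]
grip_width: 0.0857
grip_force: 0.0
```

```bash
python3 -c "
from plan import *
plan([(.4408,-.0095,.012,1.723)])
m={}
x0=[.5267,.2,.075,.152]
for n in C:
    im=get_image(n);cv2.imwrite(f'pics/p4{n}.png',im[:,:,::-1])
    for d in finder.outline_of('batt',n):
        c=np.argwhere(d['mask']).mean(0)[::-1];
        if np.linalg.norm(c-proj(n,[x0[:3]])[0])<25:m[n]=d['mask'];print(n,d['conf'])
        
print(np.round(fit('batt',m,x0)[0],4),[(n,np.round(fit('batt',{n:m[n]},x0,(0,1,3))[0],4)) for n in m])
a=cv2.imread('pics/p4top.png')[140:250,160:240];b=cv2.imread('pics/p4side.png')[160:280,160:290]
cv2.imwrite('pics/p4.png',np.hstack([cv2.resize(a,(350,480),interpolation=2),cv2.resize(b,(450,480))]))
"
```

```text
t 22.93 at [ 0.4395 -0.0096  0.1082] F [0.7 0.4 1.2] w 0.0857 gf 0.0
[-0.006, -0.001, 0.481, 0.0, 0.0, 0.001] rows>=1.5 -> [ 0.441 -0.01   0.012]
side 0.77
top 0.6
[0.5283 0.2005 0.0727 0.1461] [('side', array([0.5269, 0.2019, 0.075 , 0.1604])), ('top', array([0.5278, 0.2002, 0.075 , 0.1466]))]
```

View pics/p4.png

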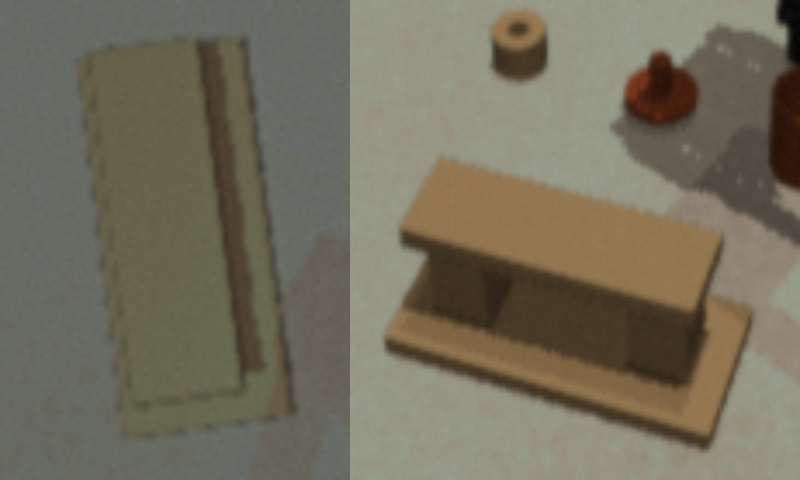

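The shelf lies flat and centred, lined up with the slab to within about 1.5 mm and 0.5°. Grasping the jar.

>>> apply_moves([
  [[-0.004,0,0.25,0,0,0,0],[-0.004,0,0.481,0,0,0,0],[-0.004,0,0.481,0,0,0,0],[-0.004,0,0.481,0,0,0,0.15],[-0.004,0,0.481,0,0,0,0.25],[-0.004,0,0.481,0,0,0,0.35],[-0.004,0,0.481,0,0,0,0.5],[-0.004,0,0.481,0,0,0,0.5]],
], force=30)

```text
time_s: 24.12
position: [0.441, -0.0099, 0.0132]
eef_rot: [-0.076, 0.997, -0.0, 0.001]
force: [-3.4, 0.2, 14.9]
grip_width: 0.0583
grip_force: 29.1
```

>>> apply_moves([
  [[0,0,0,0,0,0,0.5],[0,0,-0.1,0,0,0,0.5],[0,0,-0.3,0,0,0,0.5],[0,0,-0.5,0,0,0,0.5],[0,0,-0.7,0,0,0,0.5],[0,0,-0.7,0,0,0,0.5],[0,0,-0.7,0,0,0,0.5]],
])

```text
time_s: 25.0
position: [0.4397, -0.0097, 0.1511]
eef_rot: [-0.076, 0.997, 0.0, 0.0]
force: [0.8, 0.2, -2.7]
grip_width: 0.0578
grip_force: 33.1
```

```bash
python3 -c "
from plan import *
plan([(.5274,.2005,.1525,1.723),(.5274,.2005,.108,1.723)])"
```

```text
t 25.0 at [ 0.4397 -0.0097  0.1511] F [ 0.8  0.2 -2.7] w 0.0578 gf 33.1
[-0.593, 0.972, -0.007, 0.0, 0.0, 0.001] rows>=3.6 -> [0.527 0.2   0.152]
[0.0, 0.0, 0.222, 0.0, 0.0, 0.0] rows>=0.7 -> [0.527 0.2   0.108]
```

>>> apply_moves([
  [[-0.15,0.24,0,0,0,0,0.5],[-0.3,0.49,0,0,0,0,0.5],[-0.45,0.74,0,0,0,0,0.5],[-0.55,0.9,0,0,0,0,0.5],[-0.591,0.972,0,0,0,0,0.5],[-0.591,0.972,0,0,0,0,0.5],[-0.591,0.972,0,0,0,0,0.5],[-0.591,0.972,0,0,0,0,0.5]],
])

```text
time_s: 26.0
position: [0.5271, 0.1994, 0.1514]
eef_rot: [-0.076, 0.997, -0.0, 0.0]
force: [-0.2, -0.8, -1.4]
grip_width: 0.0577
grip_force: 33.2
```

>>> apply_moves([
  [[0,0,0.1,0,0,0,0.5],[0,0,0.19,0,0,0,0.5],[0,0,0.22,0,0,0,0.5],[0,0,0.23,0,0,0,0.5],[0,0,0.236,0,0,0,0.5],[0,0,0.24,0,0,0,0.5],[0,0,0.24,0,0,0,0.5]],
])

```text
time_s: 26.88
position: [0.5275, 0.2004, 0.1043]
eef_rot: [-0.076, 0.997, 0.0, 0.001]
force: [-3.9, -1.5, 6.0]
grip_width: 0.058
grip_force: 33.8
```

Contact. Releasing the jar and going for the lid.

>>> apply_moves([
  [[0,0,0,0,0,0,0.28],[0,0,0,0,0,0,0.2],[0,0,0,0,0,0,0.1],[0,0,0,0,0,0,0],[0,0,0,0,0,0,0],[0,0,-0.15,0,0,0,0],[0,0,-0.45,0,0,0,0],[0,0,-0.45,0,0,0,0]],
])

```text
time_s: 27.88
position: [0.5288, 0.2008, 0.198]
eef_rot: [-0.076, 0.997, 0.001, 0.003]
force: [-0.4, -0.9, -0.5]
grip_width: 0.0854
grip_force: 0.0
```

```bash
python3 -c "
from plan import *
plan([(.5655,-.010,.17,1.723),(.5655,-.010,.09,1.723),(.5655,-.01,.017,1.723)])"
```

```text
t 27.88 at [0.5288 0.2008 0.198 ] F [-0.4 -0.9 -0.5] w 0.0854 gf 0.0
[-0.01, -0.535, 0.07, 0.0, 0.003, 0.0] rows>=1.7 -> [0.547 0.095 0.184]
[-0.01, -0.535, 0.069, 0.001, 0.004, 0.001] rows>=1.7 -> [ 0.566 -0.01   0.17 ]
[0.0, 0.001, 0.4, 0.0, 0.0, 0.0] rows>=1.3 -> [ 0.566 -0.01   0.09 ]
[0.0, 0.0, 0.365, 0.0, 0.0, 0.0] rows>=1.2 -> [ 0.566 -0.01   0.017]
```

>>> apply_moves([
  [[-0.014,-0.535,0,0,0,0,0],[-0.014,-0.535,0,0,0,0,0],[-0.014,-0.535,0,0,0,0,0],[-0.014,-0.535,0,0,0,0,0]],
])

```text
time_s: 28.38
position: [0.5461, 0.0952, 0.193]
eef_rot: [-0.076, 0.997, 0.0, -0.0]
force: [-0.5, -0.1, 0.3]
grip_width: 0.0857
grip_force: 0.0
```

>>> apply_moves([
  [[-0.014,-0.535,0.2,0,0,0,0],[-0.014,-0.535,0.2,0,0,0,0],[-0.014,-0.535,0.3,0,0,0,0],[-0.014,-0.535,0.5,0,0,0,0],[-0.014,-0.535,0.5,0,0,0,0],[-0.014,-0.535,0.5,0,0,0,0]],
])

```text
time_s: 29.12
position: [0.5659, -0.0096, 0.0947]
eef_rot: [-0.077, 0.997, -0.0, 0.001]
force: [0.1, -0.9, 0.4]
grip_width: 0.0852
grip_force: 0.0
```

```bash
python3 -c "
from plan import *
plan([(.5655,-.01,.018,1.723)])
m={}
x0=[.5275,.2005,.091,0]
for n in C:
    im=get_image(n);cv2.imwrite(f'pics/p5{n}.png',im[:,:,::-1])
    for d in finder.outline_of('jar',n):
        c=np.argwhere(d['mask']).mean(0)[::-1]
        if np.linalg.norm(c-proj(n,[np.array(x0[:3])+[0,0,.03]])[0])<15:m[n]=d['mask'];print(n,d['conf'])
print(np.round(fit('jar',m,x0,(0,1,2))[0],4),[(n,np.round(fit('jar',{n:m[n]},x0,(0,1))[0],4)) for n in m])
a=cv2.imread('pics/p5top.png')[140:250,160:240];b=cv2.imread('pics/p5side.png')[130:270,160:290]
cv2.imwrite('pics/p5.png',np.hstack([cv2.resize(a,(350,480),interpolation=2),cv2.resize(b,(450,480))]))
"
```

```text
t 29.12 at [ 0.5659 -0.0096  0.0947] F [ 0.1 -0.9  0.4] w 0.0852 gf 0.0
[0.002, -0.001, 0.383, 0.0, 0.001, 0.001] rows>=1.2 -> [ 0.566 -0.01   0.018]
side 0.97
top 0.88
[0.5289 0.2012 0.0902 0.    ] [('side', array([0.5283, 0.2016, 0.091 , 0.    ])), ('top', array([0.5293, 0.2012, 0.091 , 0.    ]))]
```

View pics/p5.png

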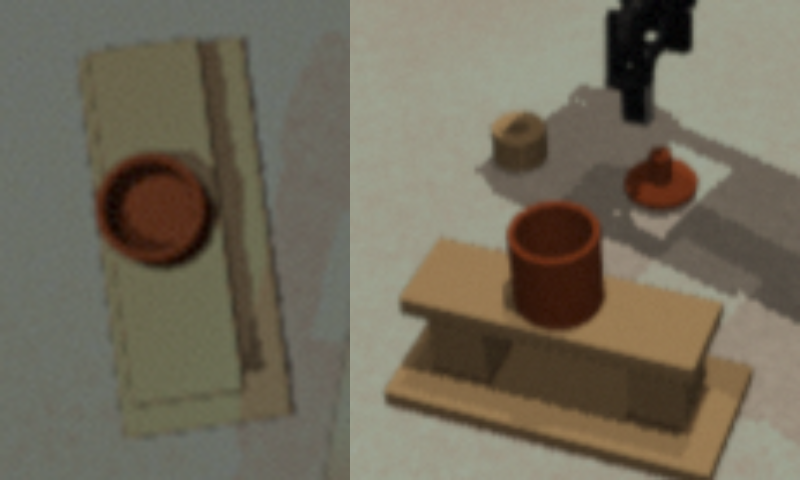

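The jar stands upright in the middle of the shelf. Grasping the lid's knob.

>>> apply_moves([
  [[0.002,0,0.2,0,0,0,0],[0.002,0,0.38,0,0,0,0],[0.002,0,0.38,0,0,0,0],[0.002,0,0.38,0,0,0,0.3],[0.002,0,0.38,0,0,0,0.5],[0.002,0,0.38,0,0,0,0.7],[0.002,0,0.38,0,0,0,0.95],[0.002,0,0.38,0,0,0,0.95]],
], force=25)

```text
time_s: 30.32
position: [0.5652, -0.0104, 0.018]
eef_rot: [-0.076, 0.997, -0.0, 0.0]
force: [-1.8, 1.1, 7.8]
grip_width: 0.0169
grip_force: 24.4
```

>>> apply_moves([
  [[0,0,0,0,0,0,0.95],[0,0,-0.1,0,0,0,0.95],[0,0,-0.3,0,0,0,0.95],[0,0,-0.5,0,0,0,0.95],[0,0,-0.7,0,0,0,0.95],[0,0,-0.85,0,0,0,0.95],[0,0,-0.85,0,0,0,0.95],[0,0,-0.85,0,0,0,0.95]],
])

```text
time_s: 31.32
position: [0.5646, -0.0103, 0.1866]
eef_rot: [-0.076, 0.997, 0.0, -0.0]
force: [0.1, 0.1, -1.2]
grip_width: 0.0173
grip_force: 24.5
```

```bash
python3 -c "
from plan import *
plan([(.5285,.2008,.188,1.723),(.5285,.2008,.165,1.723)])
im=get_image('side');cv2.imwrite('pics/l.png',cv2.resize(im[80:280,160:360,::-1],None,fx=2.5,fy=2.5))"
```

```text
t 31.32 at [ 0.5646 -0.0103  0.1866] F [ 0.1  0.1 -1.2] w 0.0173 gf 24.5
[0.009, 0.535, -0.003, 0.0, 0.0, 0.0] rows>=1.7 -> [0.547 0.095 0.187]
[0.009, 0.536, -0.004, 0.0, -0.001, 0.001] rows>=1.7 -> [0.528 0.201 0.188]
[0.0, 0.0, 0.115, 0.0, 0.0, 0.0] rows>=0.4 -> [0.528 0.201 0.165]
```

View pics/l.png

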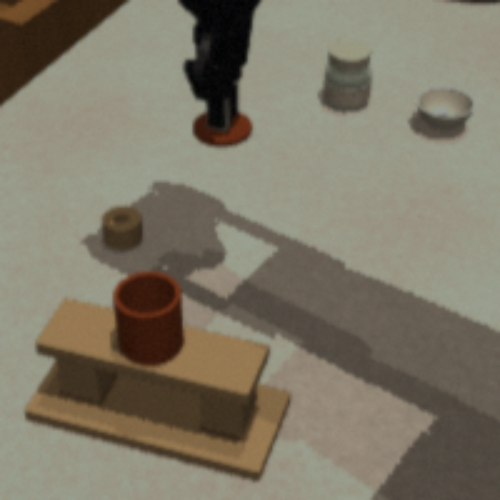

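The lid hangs level in the gripper, near (222,128) in the crop.

>>> apply_moves([
  [[0.004,0.2,0,0,0,0,0.95],[0.008,0.45,0,0,0,0,0.95],[0.009,0.535,0,0,0,0,0.95],[0.009,0.535,0,0,0,0,0.95]],
])

```text
time_s: 31.88
position: [0.5465, 0.0958, 0.1866]
eef_rot: [-0.077, 0.997, 0.0, -0.001]
force: [0.1, -0.7, -0.5]
grip_width: 0.0171
grip_force: 24.6
```

>>> apply_moves([
  [[0.004,0.2,0,0,0,0,0.95],[0.008,0.4,0,0,0,0,0.95],[0.009,0.5,0,0,0,0,0.95],[0.009,0.536,0,0,0,0,0.95],[0.009,0.536,0,0,0,0,0.95],[0.009,0.536,0,0,0,0,0.95],[0.009,0.536,0.02,0,0,0,0.95],[0.009,0.536,0.02,0,0,0,0.95]],
])

```text
time_s: 32.88
position: [0.5287, 0.2003, 0.1829]
eef_rot: [-0.076, 0.997, -0.0, -0.0]
force: [0.3, -0.5, 0.7]
grip_width: 0.0169
grip_force: 24.7
```

```bash
python3 -c "
from plan import *
plan([(.5285,.2008,.161,1.723)])
im=get_image('side');cv2.imwrite('pics/l2.png',cv2.resize(im[120:260,160:300,::-1],None,fx=4,fy=4))"
```

```text
t 32.88 at [0.5287 0.2003 0.1829] F [ 0.3 -0.5  0.7] w 0.0169 gf 24.7
[0.001, 0.002, 0.109, 0.0, -0.001, 0.0] rows>=0.3 -> [0.528 0.201 0.161]
```

View pics/l2.png

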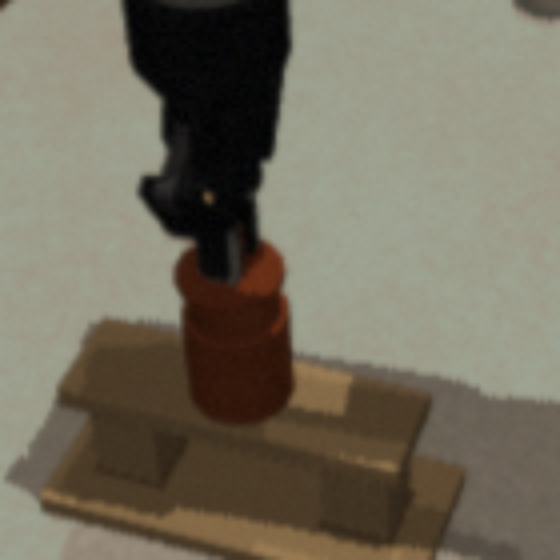

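The lid is over the jar's mouth. Lowering it slowly.

>>> apply_moves([
  [[0.001,0.001,0.04,0,0,0,0.95],[0.001,0.001,0.07,0,0,0,0.95],[0.001,0.001,0.09,0,0,0,0.95],[0.001,0.001,0.1,0,0,0,0.95],[0.001,0.001,0.105,0,0,0,0.95],[0.001,0.001,0.109,0,0,0,0.95],[0.001,0.001,0.109,0,0,0,0.95]],
])

```text
time_s: 33.8
position: [0.5286, 0.201, 0.1616]
eef_rot: [-0.076, 0.997, 0.0, 0.0]
force: [0.1, 0.2, -1.0]
grip_width: 0.0171
grip_force: 24.7
```

>>> apply_moves([
  [[0,0,0.003,0,0,0,0.95],[0,0,0.005,0,0,0,0.95],[0,0,0.007,0,0,0,0.95],[0,0,0.007,0,0,0,0.95]],
])

```text
time_s: 34.3
position: [0.5287, 0.201, 0.161]
eef_rot: [-0.076, 0.997, 0.0, 0.001]
force: [-2.9, -0.6, 9.2]
grip_width: 0.0173
grip_force: 25.6
```

Contact at the seated height. Releasing, moving up and clear.

>>> apply_moves([
  [[0,0,0,0,0,0,0.75],[0,0,0,0,0,0,0.6],[0,0,0,0,0,0,0.4],[0,0,0,0,0,0,0],[0,0,0,0,0,0,0],[0,0,-0.1,0,0,0,0],[0,0,-0.3,0,0,0,0],[0,0,-0.3,0,0,0,0]],
])

```text
time_s: 35.3
position: [0.5295, 0.2012, 0.2231]
eef_rot: [-0.076, 0.997, 0.0, 0.002]
force: [-0.3, 1.2, -0.4]
grip_width: 0.0853
grip_force: 0.0
```

>>> apply_moves([
  [[0,-0.3,0,0,0,0,0],[0,-0.6,0,0,0,0,0],[0,-0.95,0,0,0,0,0],[0,-0.95,0,0,0,0,0],[0,-0.95,0,0,0,0,0],[0,-0.95,0,0,0,0,0]],
])

```text
time_s: 36.05
position: [0.5573, 0.0143, 0.2199]
eef_rot: [-0.077, 0.997, 0.0, -0.0]
force: [0.3, 0.4, -0.2]
grip_width: 0.0854
grip_force: 0.0
```

```bash
python3 -c "
from plan import *
plan([])
m={};x0=np.array([.5289,.2012,.143,0])
for n in C:
    im=get_image(n);cv2.imwrite(f'pics/p6{n}.png',im[:,:,::-1])
    for d in finder.outline_of('lid',n):
        c=np.argwhere(d['mask']).mean(0)[::-1]
        if np.linalg.norm(c-proj(n,[x0[:3]+[0,0,.015]])[0])<15:m[n]=d['mask'];print(n,d['conf'])
if m:print(np.round(fit('lid',m,x0,(0,1,2))[0],4))
a=cv2.imread('pics/p6top.png')[140:250,160:240];b=cv2.imread('pics/p6side.png')[130:270,160:290]
cv2.imwrite('pics/p6.png',np.hstack([cv2.resize(a,(300,480),interpolation=2),cv2.resize(b,(500,540))[:480]]))
"
```

```text
t 36.05 at [0.5573 0.0143 0.2199] F [ 0.3  0.4 -0.2] w 0.0854 gf 0.0
side 0.67
top 0.82
[0.5299 0.2019 0.1412 0.    ]
```

View pics/p6.png

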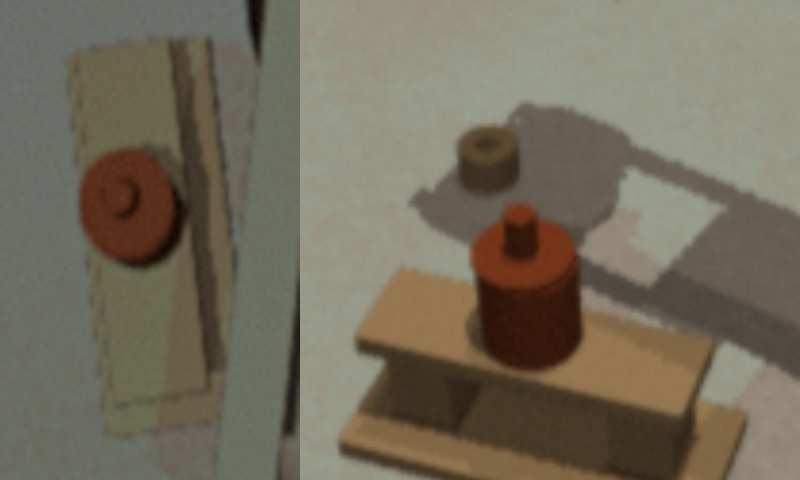

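The lid sits flush all round on the jar, and its height fits the seated position. The arm is clear of everything.

```bash
python3 -c "
from plant import job
print(job.finish_job())"
```

```text
the job is handed in; nothing more can be done
None
```

The kiln setting is built in the order asked: posts, shelf, jar, then lid seated on the jar. Everything is released, the arm is clear, and the job was handed in at about 36 s; the verdict was not shown.

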